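# Stack and clip a spare parts tray over the one with the heat sink

## Task

Find which of the two fixed trays holds the heat sink, and cover that tray with the loose spare tray: stacked, not nested, so with its orange end over the other's plain end, standing on the lugs and never pressing on the heat sink. Then push both ends fully down until both yellow clips have snapped over it, and let go. Leave the heat sink, the battery cell and everything else on the bench where they are.

Things in the scene. Friction and masses are not known exactly. Their poses are not given: they have to be found in the camera images.
- tray_a: Tray A, one of two equal blue trays fixed to the bench on sprung feet. Origin: centre of its underside, z up, x along its length towards its orange end. 126 x 54 mm at the bottom, 138 x 66 at the rim, 58 high, walls 2.5 sloping out 1 in 10, inner floor 2 mm up. Stacking lugs inside the rim, tops 42 mm above the underside: one mid orange end, two near the corners of the plain (blue) end.
- tray_b: Tray B, the same as tray A, origin and axes likewise. Each of the two has a yellow sprung clip outside each end, and stands with its underside 18 mm above the bench on sprung feet: pushed down it yields, staying level, by up to 12 mm (reached at about 8 N), mostly before the clips give way; let go, it rises again. Grey foot plate 150 x 70 mm under it.
- tray_a_clip_key (a joint): Yellow clip at tray A's orange end, 16 mm wide, 96 high: 0 = rest, grows to 0.009 m as its hook is pushed outward along x against a spring. Hook: underside 82 mm above the tray's underside, reaches in to 68 mm from the tray's centre; above it, from 84 to 96 mm high, a slope that a rib is pushed down past.
- tray_a_clip_plain (a joint): The like clip at tray A's plain end.
- tray_b_clip_key (a joint): The like clip at tray B's orange end.
- tray_b_clip_plain (a joint): The like clip at tray B's plain end.
- spare: Loose empty blue tray, same moulding, size, origin and axes as tray A (x to its orange end), no clips, 0.1 to 0.17 kg. Flat upright grip panels mid long sides: 34 mm along x, 36 to 58 mm up, 65.6 mm over both (grip across y). Its notched underside, same way round, passes the lugs: it nests, undersides 24 mm apart or resting on the contents. Turned half round it stands on the lugs, 42 mm apart.
- spare_key (a point): Middle of the top of the spare's orange end tab, a place to push: 73 mm from its centre along +x, 58 mm above its underside. Tab 26 mm wide, 64 to 82 mm from the centre, 3 thick. Under it a rib (35 to 39 mm up, 20 wide, tip 72 mm from the centre). Laid on turned, the spare stops about 8 mm high, ribs on the clips' slopes, its foot in the rim with 2 mm play.
- spare_plain (a point): The same point on the spare's plain (blue) end tab, along -x. Each end must be pushed down, one at a time, with a force not known beforehand (roughly 6 to 14 N), until its rib snaps under the clip's hook; home is a hard stop on the lugs, tab tops then 100 mm above the fixed tray's underside.
- heatsink: Finned aluminium heat sink on a 32 x 32 mm green board, 32 mm high in all, standing in one of the two fixed trays. Origin: centre of its underside.
- cell: Flat round steel battery cell, 30 mm across, 8 mm high, lying in the other fixed tray. Origin: centre of its underside.
- battery: Black laptop battery pack, 50 x 200 x 9 mm, long along its y, origin centre of underside. Bystander.
- cleaner: Green glass jar with black cap, 60 mm across, 110 mm high, origin centre of underside. Bystander.
- dropper: White dropper bottle, 40 mm across, 105 mm high, origin centre of underside. Bystander.
- screwdriver: Screwdriver lying flat, 170 mm long along its x. Bystander.
- powerbank: White power bank, 75 x 150 x 28 mm, origin centre of underside. Bystander.
- flashlight: Yellow flashlight lying along its x, 130 mm long, 35 mm thick. Bystander.

How it is judged:
By the outcome, as a careful person would: the job done as asked, in the order asked, and still so for the second after the job is handed in, with the robot touching nothing.
It also fails if it takes over 48 s, if anything falls off the work surface, if the arm or the gripper's body presses on something with over 40 N, if the wrist force passes 120 N, or if a joint passes its speed limit or range.

## Robot

A 7-joint arm with a two-finger parallel gripper is mounted at the origin on the work surface. World frame = base frame: x ahead of the robot, y to its left, z up, the work surface at z = 0. Lengths are in m, angles in rad, forces in N, time in s.
With the tool pointing down it reaches from about 0.425 to 0.875 m from the base axis. Payload 4.7 kg.
Tool frame: the origin (TCP) lies midway between the tips of the shut fingers; the grasp point (between the pads) lies 19 mm behind it; z points along the fingers, y is the line along which they close (so a half turn about z gives the same grasp; the last joint's range is limited). The gripper opens to 87 mm and grips with 3 to 60 N. Pads are 19 mm wide; open, the fingers measure 117 mm over their backs; the gripper's body (75 mm by 190 mm) begins 51 mm behind the grasp point.
Start: joints at [1.324, 0.321, -0.07, 1.45, 0.023, 1.371, -0.057], TCP at [0.168, -0.628, 0.223] pointing down, gripper open.
Joint ranges: [-2.86, 2.86], [-0.3, 2.09], [-1.38, 1.24], [0.06, 2.45], [-1.56, 4.7], [0.09, 2.05], [-2.69, 2.69]. Speed limits (rad/s): [2.57, 2.57, 3.14, 3.14, 3.14, 3.14, 3.14].

## Interface

Orientations are given as a rotation vector (axis times angle).
In Python, from bench import ctrl gives the robot as it stands. The module is installed in compiled form; this text tells all that it offers.
- The arm moves only by the shell command python3 -m handwheel 'ROWS' [FORCE]. ROWS is JSON, a list of rows, each a list of 7 numbers: the finger opening in m, from 0 to 0.087, then the shift along the tool's x, y, z in m, then the turn, a rotation vector about the tool's x, y, z in degrees. A call has 1 to 12 rows; each row shifts and turns the commanded pose from where the row before left it, along the tool's axes as they then stand; what a row does not reach is not made up. A row lasts 1/8 s, in which the tool goes at most 62.5 mm and 10.7 degrees, less where a joint would pass 70% of its speed; a pose out of reach is approached as far as the arm can. A call is refused whole if a number of a shift passes 0.0625 or a number of a turn 10.7, either way. A call with a gripper value outside its range is refused whole. The fingers move at their own pace and stop on an object; FORCE is the grip in N (left out, the last holds). Time passes only in rows, so rows that do not move let the fingers close. It gives the time, the measured TCP pose, the force, the opening and the grip force at its end, in the units of the state.
- ctrl.get_state(): the state, without advancing time (a new reading comes with each control period).
- ctrl.get_image(name): name is "scene" or "top" or "wrist"; returns (picture, depth): 384x512x3 uint8, blue, green, red; 384x512 float32, m along the optical axis (not along the pixel's ray), 0 where there is no reading.
- ctrl.camera_info(name): a dict with "intrinsics" (3x3 intrinsics, pixels), "R" (3x3) and "t" (3): a world point X has camera coordinates R X + t. Camera axes: x right, y down, z forward; pixel columns grow to the right and rows downward; lengths in m; the calibration is good to about 2 mm. A picture is of the moment at which its call begins: read the wrist's pose just before it. camera_info takes no time and is no camera call; for the wrist camera it gives the pose at the moment of the call.
- ctrl.close_job(): hands the job in; it is judged then, once.
The state is a dict: "time": time; "joint_positions": joint angles; "qd": joint speeds; "joint_torque": joint torques, N m; "position": TCP position; "tool_rot": TCP orientation; "ft_force": force on the tool from outside, world axes, zero at the start; "torque": the same for the moment, N m; "grip_width": opening from 0.0 (shut) to 1.0 (fully open); "grip_force": force on a finger pad.
Only numpy, scipy, OpenCV 4.12 (cv2) and the standard library are available. Lean on these libraries where they do the work, as an engineer would, in place of code of your own. Each camera call takes 0.05 s, during which the arm holds its last target. There are 200 camera calls.

## Working session

There is one attempt and no reset: what is moved stays moved. The work goes in short steps, Python scripts to look and compute and a shell command to move; the robot and the scene stay as the last step left them, time stands still between calls to the robot, and variables do not carry over. Pictures are saved under pics/ and viewed, at most 10 in all, crops included, and the job is handed in when it is done.

```bash
mkdir -p pics; cat > h.py <<'E'
import numpy as np, cv2
from bench import ctrl
def shot(n):
    i=ctrl.camera_info(n); im,d=ctrl.get_image(n)
    return im,d,np.array(i["intrinsics"]),np.array(i["R"]),np.array(i["t"])
def pts(d,K,R,t):
    v,u=np.mgrid[:d.shape[0],:d.shape[1]]
    c=np.stack([(u-K[0,2])/K[0,0]*d,(v-K[1,2])/K[1,1]*d,d],-1)
    return (c-t)@R
def ray(u,v,z,K,R,t):
    c=-R.T@t; w=R.T@np.linalg.inv(K)@np.array([u,v,1.]); return c+w*(z-c[2])/w[2]
E
python3 - <<'E'
from h import *
for n in("top","scene"):
    s=shot(n); cv2.imwrite(f"pics/{n}.png",s[0]); np.savez(f"{n}.npz",im=s[0],d=s[1],K=s[2],R=s[3],t=s[4]); print(n,-s[3].T@s[4],s[2][0,0])
s=ctrl.get_state();print(s["time"],s["position"],s["tool_rot"],s["ft_force"])
E
```

```text
top [0.50280171 0.04761066 1.1959535 ] 453.5487848626519
scene [ 1.21336063 -0.6971848   0.71657449] 447.8528467032334
0.1 [ 0.16741534 -0.62756021  0.22157699] [-3.11327001e+00 -4.08264939e-01  4.84066774e-04] [-0.32899468 -0.55923376  0.31581207]
```

View pics/top.png

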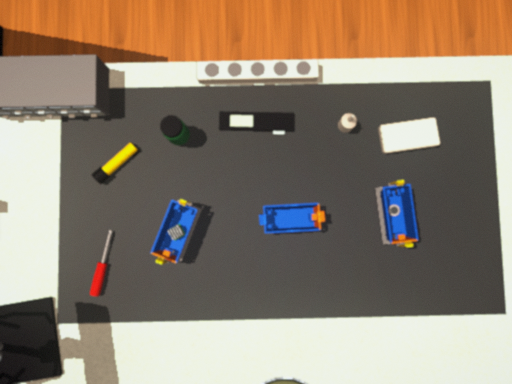

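View pics/scene.png

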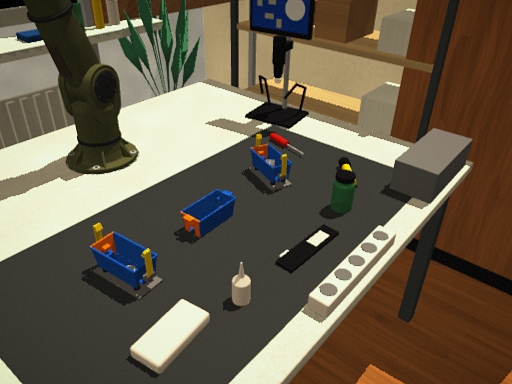

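The heat sink is in the left tray of the top view (around 175,232); the cell lies in the right one (395,210). The spare is in the middle (292,218), with its orange end to the right. Next I'll measure them.

```bash
python3 - <<'E'
from h import *
s=ctrl.get_state();
for n in("top","scene"):
    z=np.load(n+".npz"); im=z["im"];K,R,t=z["K"],z["R"],z["t"]; P=pts(z["d"],K,R,t)
    print(n,R.round(2).tolist(), "gripper px",(lambda c:(K@c/c[2]).round())(R@s["position"]+t))
    h=cv2.cvtColor(im,cv2.COLOR_BGR2HSV)
    for nm,lo,hi in(("blue",105,125),("orange",5,16),("yellow",24,33)):
        m=((h[...,0]>=lo)&(h[...,0]<=hi)&(h[...,1]>150)&(h[...,2]>80)).astype(np.uint8)
        k,l,st,c=cv2.connectedComponentsWithStats(m)
        for i in range(1,k):
            if st[i,4]>12 and st[i,4]<3000:
                q=P[(l==i)&(z["d"]>0)]; q=q[q[:,2]<.2]
                if len(q)>5 and q[:,0].max()<1.0: print(nm,st[i,4],c[i].round(),"mean",q.mean(0).round(3),"zmax",np.percentile(q[:,2],97).round(3), cv2.minAreaRect(q[q[:,2]>.04][:,:2].astype(np.float32)) if nm=="blue" else "")
E
```

```text
top [[-0.02, -1.0, 0.0], [-1.0, 0.02, -0.09], [0.09, -0.0, -1.0]] gripper px [589. 379.   1.]
blue 1396 [400. 211.] mean [ 0.529 -0.305  0.042] zmax 0.077 ((0.5257668495178223, -0.29403436183929443), (0.13496021926403046, 0.07042094320058823), 5.577491283416748)
blue 1160 [175. 227.] mean [0.501 0.268 0.04 ] zmax 0.078 ((0.4956280589103699, 0.2630884051322937), (0.06978826224803925, 0.13316771388053894), 68.42243957519531)
blue 1457 [287. 218.] mean [ 0.518 -0.02   0.02 ] zmax 0.06 ((0.5183494687080383, -0.019089557230472565), (0.06897204369306564, 0.14668193459510803), 1.8319449424743652)
orange 163 [319. 216.] mean [ 0.521 -0.098  0.04 ] zmax 0.06 
orange 100 [403. 240.] mean [ 0.458 -0.302  0.063] zmax 0.078 
orange 118 [165. 256.] mean [0.431 0.289 0.064] zmax 0.079 
yellow 339 [118. 158.] mean [0.684 0.417 0.025] zmax 0.031 
yellow 32 [400. 181.] mean [ 0.6   -0.292  0.097] zmax 0.116 
yellow 24 [183. 201.] mean [0.564 0.237 0.1  ] zmax 0.114 
yellow 44 [409. 245.] mean [ 0.446 -0.311  0.082] zmax 0.115 
yellow 31 [159. 261.] mean [0.421 0.295 0.102] zmax 0.116 
scene [[0.77, 0.
[... 1350 characters left out ...]
] zmax 0.191 
orange 1825 [410. 102.] mean [ 5.610e-01  1.178e+00 -1.000e-03] zmax 0.143 
orange 50 [499.  90.] mean [0.891 1.177 0.139] zmax 0.183 
orange 134 [261. 150.] mean [0.434 0.295 0.065] zmax 0.08 
orange 220 [191. 223.] mean [ 0.522 -0.094  0.037] zmax 0.061 
orange 288 [105. 243.] mean [ 0.457 -0.295  0.062] zmax 0.079 
orange 25 [418. 235.] mean [ 0.742  1.179 -0.642] zmax -0.613 
orange 19 [448. 248.] mean [ 0.892  1.18  -0.645] zmax -0.619 
yellow 15 [284. 155.] mean [0.564 0.236 0.114] zmax 0.118 
yellow 42 [347. 167.] mean [0.678 0.414 0.044] zmax 0.114 
yellow 18 [ 96. 224.] mean [ 0.432 -0.294  0.102] zmax 0.118 
yellow 29 [146. 251.] mean [ 0.596 -0.285  0.109] zmax 0.116
```

```bash
cat >> h.py <<'E'
from scipy.spatial.transform import Rotation as Ro
def plan(p,phi):
    """remaining shift in present tool axes (mm), then turn (deg) about tool axes"""
    s=ctrl.get_state(); A=Ro.from_rotvec(s["tool_rot"]); f=np.radians(phi)
    B=Ro.from_matrix(np.array([[np.cos(f),np.sin(f),0],[np.sin(f),-np.cos(f),0],[0,0,-1]]))
    d=A.inv().apply(np.array(p)-s["position"])*1000
    w=np.degrees((A.inv()*B).as_rotvec())
    print("t",round(s["time"],2),"pos",s["position"].round(4),"F",s["ft_force"].round(1),"grip",round(s["grip_width"],3),round(s["grip_force"],1),"shift mm",d.round(1),"turn",w.round(2),"shift after turn",B.inv().apply(np.array(p)-s["position"]).round(4)*1000)
E
python3 -c "
from h import *
plan([.519,-.02,.26],91.5)
i=ctrl.camera_info('wrist');s=ctrl.get_state();R=np.array(i['R']);A=Ro.from_rotvec(s['tool_rot']).as_matrix()
print((A.T@(-R.T@i['t']-s['position'])).round(3),(A.T@R.T).round(2),i['intrinsics'])"
```

```text
t 0.1 pos [ 0.1674 -0.6276  0.2216] F [-0.3 -0.6  0.3] grip 1.005 0.0 shift mm [ 496.3 -496.4  -37.6] turn [-9.000e-02 -6.000e-02 -7.656e+01] shift after turn [598.1 367.4 -38.4]
[ 0.078 -0.    -0.162] [[ 0.   -0.96 -0.28]
 [ 1.    0.    0.  ]
 [-0.   -0.28  0.96]] [[337.32200587   0.         262.29410641]
 [  0.         337.32200587 194.67719608]
 [  0.           0.           1.        ]]
```

```bash
python3 -m handwheel '[[0.087,0.0414,-0.0414,-0.006,0,0,0],[0.087,0.0414,-0.0414,-0.006,0,0,0],[0.087,0.0414,-0.0414,-0.006,0,0,0],[0.087,0.0414,-0.0414,-0.006,0,0,0],[0.087,0.0414,-0.0414,-0.006,0,0,0],[0.087,0.0414,-0.0414,-0.006,0,0,0],[0.087,0.0414,-0.0414,-0.006,0,0,0],[0.087,0.0414,-0.0414,-0.006,0,0,0],[0.087,0.0414,-0.0414,-0.006,0,0,0],[0.087,0.0414,-0.0414,-0.006,0,0,0],[0.087,0.0414,-0.0414,-0.006,0,0,0],[0.087,0.0414,-0.0414,-0.006,0,0,0]]'
python3 -m handwheel '[[0.087,0,0,0,0,0,-10.6],[0.087,0,0,0,0,0,-10.6],[0.087,0,0,0,0,0,-10.6],[0.087,0,0,0,0,0,-10.6],[0.087,0,0,0,0,0,-10.6],[0.087,0,0,0,0,0,-10.6],[0.087,0,0,0,0,0,-10.6],[0.087,0,0,0,0,0,-2.3],[0.087,0,0,0,0,0,0]]'
python3 - <<'E'
from h import *
plan([.519,-.02,.28],91.5); plan([.494,.265,.30],91.5)
s=shot("wrist"); np.savez("w1.npz",im=s[0],d=s[1],K=s[2],R=s[3],t=s[4]); cv2.imwrite("pics/w1.png",s[0])
E
```

```text
time: 1.6
position: [0.5199, -0.0184, 0.2946]
tool_rot: [3.114, 0.408, 0.0]
ft_force: [-0.2, -0.0, -0.3]
grip_width: 1.0
grip_force: 0.0
time: 2.72
position: [0.5192, -0.0199, 0.2942]
tool_rot: [-2.194, -2.248, 0.001]
ft_force: [0.3, -0.1, 0.8]
grip_width: 1.002
grip_force: 0.0
t 2.73 pos [ 0.5192 -0.0199  0.2942] F [ 0.3 -0.1  0.8] grip 1.002 0.0 shift mm [-0.  -0.2 14.2] turn [-0.04 -0.   -0.09] shift after turn [-0.  -0.2 14.2]
t 2.73 pos [ 0.5192 -0.0199  0.2942] F [ 0.3 -0.1  0.8] grip 1.002 0.0 shift mm [285.5 -18.2  -5.8] turn [-0.04 -0.   -0.09] shift after turn [285.5 -17.8  -5.8]
```

View pics/w1.png

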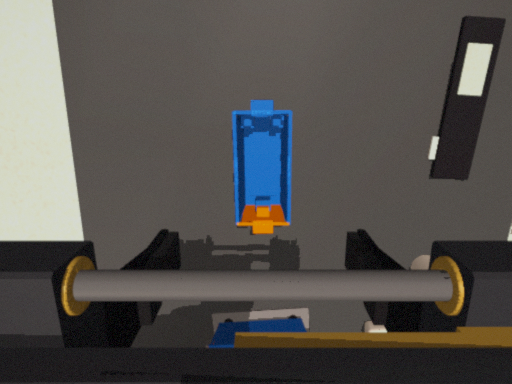

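The spare is fully visible: blue tab at about (262,107), orange tab at (263,227), aligned with the tool. Next I'll look at the heat sink tray.

```bash
python3 -m handwheel '[[0.087,0.057,-0.0036,0,0,0,0],[0.087,0.057,-0.0036,0,0,0,0],[0.087,0.057,-0.0036,0,0,0,0],[0.087,0.057,-0.0036,0,0,0,0],[0.087,0.057,-0.0036,0,0,0,0],[0.087,0,0,0,0,0,0]]'
python3 - <<'E'
from h import *
s=shot("wrist"); np.savez("w2.npz",im=s[0],d=s[1],K=s[2],R=s[3],t=s[4]); cv2.imwrite("pics/w2.png",s[0])
for n in("w1","w2"):
    z=np.load(n+".npz"); im=z["im"];K,R,t=z["K"],z["R"],z["t"]; P=pts(z["d"],K,R,t)
    h=cv2.cvtColor(im,cv2.COLOR_BGR2HSV); H,S,V=cv2.split(h)
    for nm,lo,hi in(("blue",105,125),("orange",5,16),("yellow",24,33)):
        m=((H>=lo)&(H<=hi)&(S>150)&(V>70)&(np.arange(384)[:,None]<245)).astype(np.uint8)
        k,l,st,c=cv2.connectedComponentsWithStats(m)
        for i in range(1,k):
            if st[i,4]>40:
                q=P[(l==i)&(z["d"]>0)]; zt=np.percentile(q[:,2],98); r=q[q[:,2]>zt-.006]
                print(n,nm,st[i],"top z",zt.round(4),"n",len(r),"mean",r.mean(0).round(4),[np.round(x,4) for x in cv2.minAreaRect(r[:,:2].astype(np.float32))])
E
```

```text
time: 3.52
position: [0.4914, 0.2706, 0.2946]
tool_rot: [-2.18, -2.257, -0.002]
ft_force: [-0.1, -0.2, 0.9]
grip_width: 0.996
grip_force: 0.0
w1 blue [ 232  100   60  122 5719] top z 0.0585 n 1238 mean [ 0.5198 -0.0024  0.0573] [array([ 0.5203, -0.0205]), array([0.069 , 0.1474]), np.float64(1.9043)]
w1 orange [240 205  45  18 490] top z 0.0575 n 72 mean [ 0.5215 -0.0936  0.0553] [array([ 0.5219, -0.0932]), array([0.0555, 0.0033]), np.float64(2.4844)]
w1 orange [256 222  33  12  42] top z 0.0588 n 15 mean [ 0.5332 -0.1041  0.0576] [array([ 0.5353, -0.1043]), array([0.0419, 0.0079]), np.float64(25.6484)]
w2 blue [ 200  122  131  100 5567] top z 0.0764 n 1146 mean [0.5056 0.2535 0.075 ] [array([0.4959, 0.2628]), array([0.0687, 0.1362]), np.float64(68.4352)]
w2 orange [198 126  28  46 277] top z 0.0762 n 88 mean [0.4278 0.2805 0.0743] [array([0.431 , 0.2896]), array([0.0556, 0.0046]), np.float64(67.4319)]
w2 yellow [ 395    2   64   83 2155] top z 0.0283 n 1595 mean [0.6841 0.4167 0.0258] [array([0.685 , 0.4157]), array([0.024 , 0.0992]), np.float64(41.6453)]
w2 yellow [190 137  17  23 245] top z 0.1135 n 146 mean [0.4241 0.2926 0.1112] [array([0.4239, 0.2923]), array([0.0159, 0.0098]), np.float64(67.8777)]
w2 yellow [317 190  18  26 277] top z 0.1136 n 135 mean [0.5634 0.2365 0.1114] [array([0.5637, 0.2361]), array([0.0164, 0.0092]), np.float64(68.5684)]
```

View pics/w2.png

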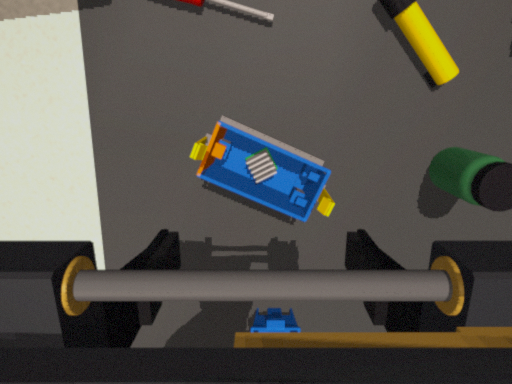

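The heat sink (261,167) is in this tray. Its orange end is on the left (213,147), with the clips at (199,150) and (326,203). Now a tighter fit of the spare, using its silhouette and casting rays onto the rim plane.

```bash
python3 - <<'E'
from h import *
def sil(n,box):
    z=np.load(n+".npz"); K,R,t=z["K"],z["R"],z["t"]; H,S,V=cv2.split(cv2.cvtColor(z["im"],cv2.COLOR_BGR2HSV))
    m=(((H>=100)&(H<=130)|(H<=20))&(S>130)&(V>50)); b=np.zeros_like(m); x0,x1,y0,y1=box; b[y0:y1,x0:x1]=1; m&=b
    v,u=np.nonzero(m); return u,v,z["im"],K,R,t
u,v,im,K,R,t=sil("w1",(215,310,85,242))
print("rows",v.min(),v.max(),"tabcols top",u[v<v.min()+5].min(),u[v<v.min()+5].max(),"bot",u[v>v.max()-4].min(),u[v>v.max()-4].max())
for zz in(.058,):
    a=ray(u[v<v.min()+4].mean(),v.min()-.5,zz,K,R,t); b=ray(u[v>v.max()-4].mean(),v.max()+.5,zz,K,R,t)
    print("w1 tab ends",a.round(4),b.round(4),"mid",((a+b)/2).round(4),"len",np.linalg.norm(a-b).round(4),"ang",np.degrees(np.arctan2(*(b-a)[1::-1])).round(2))
u,v,im,K,R,t=sil("top",(250,335,195,240))
a=ray(u.min()-.5,v[u<u.min()+4].mean(),.058,K,R,t); b=ray(u.max()+.5,v[u>u.max()-4].mean(),.058,K,R,t)
print("top tab ends",a.round(4),b.round(4),"mid",((a+b)/2).round(4),"len",np.linalg.norm(a-b).round(4),"ang",np.degrees(np.arctan2(*(b-a)[1::-1])).round(2))
# height: triangulate plain tab end across w1/top, by length ratio
u,v,im,K,R,t=sil("w2",(185,340,115,225)); z=np.load("w2.npz"); H=cv2.cvtColor(im,cv2.COLOR_BGR2HSV)[...,0]; ok=~((H[v,u]>20)&(H[v,u]<100))
P=np.array([ray(a,b,.076,K,R,t)[:2] for a,b in zip(u,v)]); print("w2 rim",cv2.minAreaRect(P.astype(np.float32)))
s=z
P=pts(z["d"],K,R,t); m=(P[...,2]>.045)&(P[...,2]<.062); m[:140]=0;m[190:]=0;m[:,:240]=0;m[:,285:]=0
print("heat sink top",P[m].mean(0).round(3),m.sum())
plan([.5195,-.0255,.15],91.9)
E
```

```text
rows 100 234 tabcols top 251 273 bot 252 273
w1 tab ends [0.5181 0.0537 0.058 ] [ 0.5228 -0.1116  0.058 ] mid [ 0.5204 -0.0289  0.058 ] len 0.1653 ang -88.36
top tab ends [0.5169 0.055  0.058 ] [ 0.5203 -0.1129  0.058 ] mid [ 0.5186 -0.029   0.058 ] len 0.1679 ang -88.85
w2 rim ((0.48967358469963074, 0.26471030712127686), (0.07020392268896103, 0.15152452886104584), 68.4509506225586)
heat sink top [0.488 0.261 0.051] 372
t 3.58 pos [0.4929 0.2672 0.2943] F [-0.1 -0.8  0.8] grip 1.004 0.0 shift mm [-293.5   17.8  144. ] turn [-0.05 -0.05 -0.16] shift after turn [-293.4   16.9  144.3]
```

```bash
python3 -m handwheel '[[0.087,-0.059,0.0036,0,0,0,0],[0.087,-0.059,0.0036,0,0,0,0],[0.087,-0.059,0.0036,0,0,0,0],[0.087,-0.059,0.0036,0.02,0,0,0],[0.087,-0.059,0.0036,0.03,0,0,0],[0.087,0,0,0.06,0,0,0],[0.087,0,0,0.06,0,0,0],[0.087,0,0,0,0,0,0],[0.087,0,0,0,0,0,0]]' 15
python3 -c "
from h import *
plan([.5198,-.0289,.028],91.7)"
```

```text
time: 4.7
position: [0.5208, -0.0274, 0.1284]
tool_rot: [2.193, 2.246, 0.002]
ft_force: [0.1, 0.5, 0.7]
grip_width: 0.997
grip_force: 0.0
t 4.7 pos [ 0.5208 -0.0274  0.1284] F [0.1 0.5 0.7] grip 0.997 0.0 shift mm [ -1.5  -1.3 100.4] turn [ 0.15  0.03 -0.34] shift after turn [ -1.5  -1.  100.4]
```

```bash
python3 -m handwheel '[[0.087,-0.0015,-0.001,0.04,0,0,-0.3],[0.087,0,0,0.04,0,0,0],[0.087,0,0,0.02,0,0,0],[0.087,0,0,0,0,0,0],[0.05,0,0,0,0,0,0],[0.05,0,0,0,0,0,0],[0.05,0,0,0,0,0,0],[0.05,0,0,0,0,0,0],[0.05,0,0,0,0,0,0]]' 20
python3 -c "
from h import *
plan([.5198,-.0289,.028],91.7)"
```

```text
time: 5.82
position: [0.5192, -0.0283, 0.0272]
tool_rot: [2.186, 2.254, 0.001]
ft_force: [-1.4, -0.2, 6.2]
grip_width: 0.746
grip_force: 20.0
t 5.83 pos [ 0.5192 -0.0283  0.0272] F [-1.4 -0.2  6.2] grip 0.746 20.0 shift mm [-0.7  0.6 -0.8] turn [0.07 0.04 0.04] shift after turn [-0.7  0.6 -0.8]
```

```bash
python3 -m handwheel '[[0.05,0,0,-0.02,0,0,0],[0.05,0,0,-0.05,0,0,0],[0.05,0,0,-0.06,0,0,0],[0.05,0,0,-0.04,0,0,0],[0.05,0.05,-0.004,0,0,0,0],[0.05,0.058,-0.004,0,0,0,0],[0.05,0.058,-0.005,0,0,0,0],[0.05,0.058,-0.005,0,0,0,0],[0.05,0.05,-0.005,0,0,0,0],[0.05,0.02,0,0,0,0,0],[0.05,0,0,0,0,0,0]]'
python3 -m handwheel '[[0.05,0,0,0,0,0,-9.5],[0.05,0,0,0,0,0,-9.5],[0.05,0,0,0,0,0,-9.5],[0.05,0,0,0,0,0,-9.5],[0.05,0,0,0,0,0,-9.5],[0.05,0,0,0,0,0,-9.5],[0.05,0,0,0,0,0,-9.5],[0.05,0,0,0,0,0,0],[0.05,0,0,0,0,0,0]]'
python3 - <<'E'
from h import *
plan([.4937,.2643,.10],158.2)
s=shot("wrist"); np.savez("w3.npz",im=s[0],d=s[1],K=s[2],R=s[3],t=s[4]); cv2.imwrite("pics/w3.png",s[0])
E
```

```text
time: 7.2
position: [0.4853, 0.2672, 0.1969]
tool_rot: [-2.182, -2.259, -0.001]
ft_force: [0.4, -0.1, -1.1]
grip_width: 0.75
grip_force: 20.0
time: 8.32
position: [0.4869, 0.2639, 0.1963]
tool_rot: [0.599, 3.084, -0.001]
ft_force: [-0.7, -0.7, -0.9]
grip_width: 0.751
grip_force: 20.0
t 8.32 pos [0.4869 0.2639 0.1963] F [-0.7 -0.7 -0.9] grip 0.751 20.0 shift mm [-6.1  3.  96.3] turn [-0.04  0.03 -0.2 ] shift after turn [-6.2  2.9 96.3]
```

View pics/w3.png

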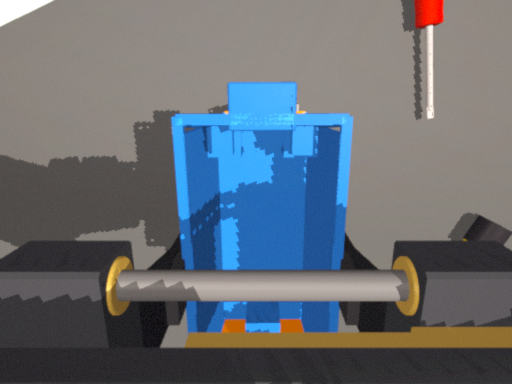

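The spare is held square: its plain tab at (262,97) points over tray A's orange end. I'll measure its offset in the hand.

```bash
python3 - <<'E'
from h import *
z=np.load("w3.npz");K,R,t=z["K"],z["R"],z["t"]; s=ctrl.get_state(); A=Ro.from_rotvec(s["tool_rot"]).as_matrix()
# tool frame from camera mount (known pose now, arm still)
T=(pts(z["d"],K,R,t)-s["position"])@A
H,S,V=cv2.split(cv2.cvtColor(z["im"],cv2.COLOR_BGR2HSV)); m=(H>100)&(H<130)&(S>130)&(V>50)&(z["d"]>0)
for nm,(x0,x1,y0,y1) in dict(tab=(225,300,78,110),rimL=(170,190,115,125),rimR=(335,352,115,125),sideL=(176,186,180,235),sideR=(338,348,180,235)).items():
    q=T[y0:y1,x0:x1][m[y0:y1,x0:x1]]; print(nm,np.median(q,0).round(4),"min",np.percentile(q,3,0).round(4),"max",np.percentile(q,97,0).round(4))
ed=[v for v in range(70,115) if m[v,240:290].mean()>.5][0]; print(ed)
c=R.T@(-t); p=ray(262,ed-.5,s["position"][2]+.030,K,R,t); print("tab edge tool",(A.T@(p-s["position"])).round(4))
E
```

```text
tab [ 0.0759  0.0006 -0.0302] min [ 0.0709 -0.0115 -0.0315] max [ 0.0805  0.0125 -0.0289]
rimL [ 0.0672 -0.03   -0.0302] min [ 0.0536 -0.0942 -0.0314] max [ 0.0687 -0.0273  0.1962]
rimR [ 0.0671  0.0312 -0.0302] min [ 0.0652  0.0284 -0.0314] max [ 0.0687  0.0345 -0.0285]
sideL [ 0.0324 -0.0325 -0.0303] min [-0.0416 -0.0942 -0.0313] max [ 0.0429 -0.0306  0.1961]
sideR [ 0.0334  0.0332 -0.0301] min [ 0.0207  0.0314 -0.0313] max [ 0.0429  0.0349 -0.0289]
82
tab edge tool [ 0.0807  0.0006 -0.03  ]
```

```bash
python3 -m handwheel '[[0.05,-0.0053,0.0025,0.02,0,0,-0.2],[0.05,0,0,0.03,0,0,0],[0.05,0,0,0.03,0,0,0],[0.05,0,0,0,0,0,0],[0.05,0,0,0,0,0,0]]'
python3 - <<'E'
from h import *
plan([.4937,.2643,.096],158.2)
for n in("wrist","scene"):
    s=shot(n); np.savez(n+"4.npz",im=s[0],d=s[1],K=s[2],R=s[3],t=s[4])
    if n=="scene": cv2.imwrite("pics/s4.png",cv2.resize(s[0][110:230,210:350],None,fx=4,fy=4))
E
```

```text
time: 9.0
position: [0.4926, 0.2659, 0.1166]
tool_rot: [0.587, 3.086, 0.001]
ft_force: [1.2, 0.0, -0.3]
grip_width: 0.748
grip_force: 20.0
t 9.0 pos [0.4926 0.2659 0.1166] F [ 1.2  0.  -0.3] grip 0.748 20.0 shift mm [-1.6 -1.1 20.6] turn [0.04 0.   0.25] shift after turn [-1.6 -1.1 20.6]
```

View pics/s4.png

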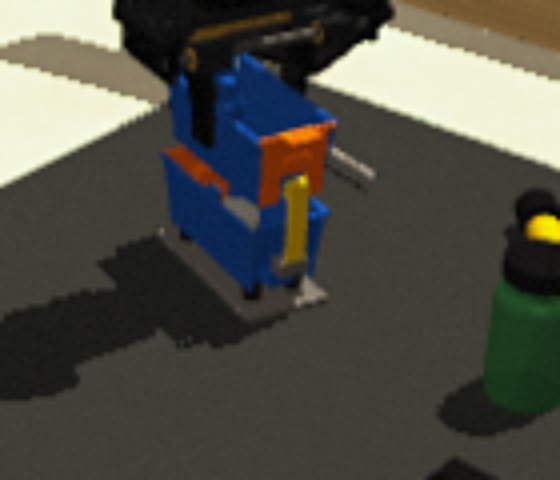

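The spare sits centred above tray A, orange over plain (clip at 295,220 in the crop), with the foot just above the rim. Lowering it.

```bash
python3 -m handwheel '[[0.05,-0.0004,-0.0007,0.004,0,0,0],[0.05,0,0,0.004,0,0,0],[0.05,0,0,0.004,0,0,0],[0.05,0,0,0.003,0,0,0],[0.05,0,0,0,0,0,0]]'; python3 -m handwheel '[[0.05,0,0,0.003,0,0,0],[0.05,0,0,0.002,0,0,0],[0.05,0,0,0,0,0,0]]'
```

```text
time: 9.72
position: [0.4925, 0.2647, 0.1011]
tool_rot: [-0.587, -3.086, 0.0]
ft_force: [-0.4, -0.8, -1.5]
grip_width: 0.747
grip_force: 20.0
time: 10.1
position: [0.4928, 0.2651, 0.0965]
tool_rot: [0.587, 3.086, 0.001]
ft_force: [0.5, -0.3, 3.4]
grip_width: 0.751
grip_force: 20.0
```

Contact at the expected height. Releasing, rising, and closing the fingers above the plain tab.

```bash
python3 -m handwheel '[[0.072,0,0,0,0,0,0],[0.087,0,0,0,0,0,0],[0.087,0,0,0,0,0,0],[0.087,0,0,0,0,0,0],[0.087,0,0,-0.03,0,0,0],[0.087,0,0,-0.04,0,0,0],[0.0,0.036,0,0,0,0,0],[0.0,0.036,0,0,0,0,0],[0.0,0,0,0,0,0,0],[0.0,0,0,0,0,0,0],[0.0,0,0,0,0,0,0]]'
python3 - <<'E'
from h import *
for n in("top","scene"):
    s=shot(n); im,d,K,R,t=s
    if n=="scene": cv2.imwrite("pics/s5.png",cv2.resize(im[110:230,210:350],None,fx=4,fy=4))
    P=pts(d,K,R,t); H,S,V=cv2.split(cv2.cvtColor(im,cv2.COLOR_BGR2HSV))
    m=(((H>100)&(H<130))|((H>4)&(H<18)))&(S>130)&(V>60)&(abs(P[...,0]-.494)<.1)&(abs(P[...,1]-.264)<.1)&(P[...,2]<.135)
    q=P[m]; zt=np.percentile(q[:,2],97); r=q[q[:,2]>zt-.008]; print(n,zt,len(r),cv2.minAreaRect(r[:,:2].astype(np.float32)))
u=np.radians(158.2); plan([.4937+.073*np.cos(u),.2643+.073*np.sin(u),.126],158.2)
E
```

```text
time: 11.48
position: [0.4265, 0.2905, 0.1661]
tool_rot: [-0.59, -3.085, -0.0]
ft_force: [0.3, 0.7, -0.1]
grip_width: 0.518
grip_force: 0.0
top 0.13150337685782507 286 ((0.5067178606987, 0.2603747844696045), (0.06984393298625946, 0.1331462562084198), 68.77071380615234)
scene 0.1333231936811402 244 ((0.4960066080093384, 0.26575085520744324), (0.07165446132421494, 0.1629151552915573), 69.19320678710938)
t 11.57 pos [0.4262 0.2907 0.1661] F [ 0.3 -0.1  0.3] grip 0.419 0.0 shift mm [ 0.5  0.6 40.1] turn [ 0.01 -0.04  0.17] shift after turn [ 0.5  0.6 40.1]
```

View pics/s5.png

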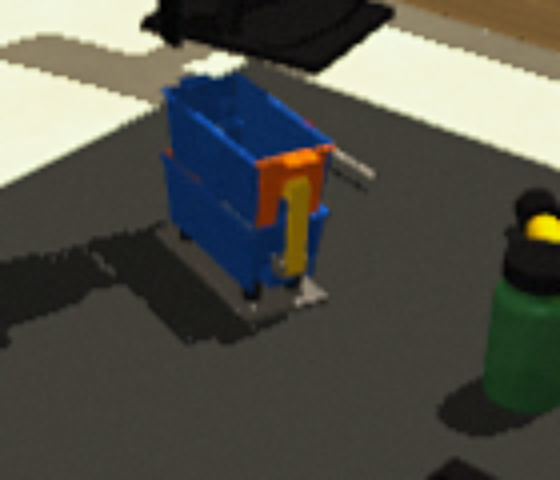

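Seated level, ribs on both clips. Pushing the plain end.

```bash
python3 -m handwheel '[[0,0.0005,0.0005,0.018,0,0,0],[0,0,0,0.016,0,0,0],[0,0,0,0,0,0,0],[0,0,0,0,0,0,0],[0,0,0,0.004,0,0,0],[0,0,0,0.004,0,0,0],[0,0,0,0,0,0,0]]'; python3 -m handwheel '[[0,0,0,0.004,0,0,0],[0,0,0,0.002,0,0,0],[0,0,0,0.002,0,0,0],[0,0,0,0,0,0,0]]'
```

```text
time: 12.45
position: [0.4256, 0.292, 0.1245]
tool_rot: [0.587, 3.086, 0.001]
ft_force: [-0.0, -0.1, 3.3]
grip_width: 0.002
grip_force: 1.7
time: 12.95
position: [0.4259, 0.2921, 0.117]
tool_rot: [0.587, 3.085, 0.001]
ft_force: [-1.4, -0.2, 6.7]
grip_width: 0.009
grip_force: 3.2
```

```bash
python3 -m handwheel '[[0,0,0,0.002,0,0,0],[0,0,0,0.002,0,0,0],[0,0,0,0,0,0,0]]'; python3 -m handwheel '[[0,0,0,0.002,0,0,0],[0,0,0,0.001,0,0,0],[0,0,0,0,0,0,0]]';  python3 -m handwheel '[[0,0,0,0.001,0,0,0],[0,0,0,0.001,0,0,0],[0,0,0,0,0,0,0]]'
```

```text
time: 13.32
position: [0.4262, 0.2924, 0.1137]
tool_rot: [0.587, 3.084, 0.002]
ft_force: [-1.0, -0.6, 10.4]
grip_width: 0.005
grip_force: 4.9
time: 13.7
position: [0.4258, 0.2921, 0.1098]
tool_rot: [0.587, 3.085, 0.001]
ft_force: [-0.0, 0.2, 6.0]
grip_width: 0.007
grip_force: 3.0
time: 14.08
position: [0.4258, 0.2922, 0.1079]
tool_rot: [0.587, 3.085, 0.001]
ft_force: [-0.1, -0.0, 6.3]
grip_width: 0.012
grip_force: 3.3
```

Force fell from 10.4 to 6 N, which suggests a snap. Pushing on to the hard stop.

```bash
python3 -m handwheel '[[0,0,0,0.001,0,0,0],[0,0,0,0.001,0,0,0],[0,0,0,0,0,0,0]]'; python3 -m handwheel '[[0,0,0,0.001,0,0,0],[0,0,0,0.001,0,0,0],[0,0,0,0,0,0,0]]'
```

```text
time: 14.45
position: [0.4258, 0.2922, 0.106]
tool_rot: [0.587, 3.085, 0.001]
ft_force: [-0.0, -0.8, 7.5]
grip_width: 0.002
grip_force: 3.7
time: 14.82
position: [0.426, 0.2926, 0.1052]
tool_rot: [0.587, 3.085, 0.001]
ft_force: [-2.7, -2.1, 16.7]
grip_width: 0.005
grip_force: 8.2
```

Hard stop reached at 0.105, as expected. Now the orange end.

```bash
python3 -m handwheel '[[0,0,0,-0.01,0,0,0],[0,0,0,-0.04,0,0,0],[0,-0.05,0,0,0,0,0],[0,-0.05,0,0,0,0,0],[0,-0.046,0,0,0,0,0],[0,0,0,0,0,0,0],[0,0,0,0,0,0,0]]'
python3 -c "
from h import *
u=np.radians(158.2); plan([.4937-.073*np.cos(u),.2643-.073*np.sin(u),.126],158.2)"
```

```text
time: 15.7
position: [0.5599, 0.2386, 0.1526]
tool_rot: [-0.586, -3.084, -0.0]
ft_force: [0.3, -0.2, 0.5]
grip_width: 0.004
grip_force: 0.0
t 15.7 pos [0.5599 0.2386 0.1526] F [ 0.3 -0.2  0.5] grip 0.004 0.0 shift mm [-2.1 -0.7 26.6] turn [-0.02 -0.12  0.28] shift after turn [-2.  -0.7 26.6]
```

```bash
python3 -m handwheel '[[0,-0.0015,-0.0005,0.022,0,0,0],[0,0,0,0.004,0,0,0],[0,0,0,0.004,0,0,0],[0,0,0,0.004,0,0,0],[0,0,0,0,0,0,0]]'; python3 -m handwheel '[[0,0,0,0.003,0,0,0],[0,0,0,0.002,0,0,0],[0,0,0,0,0,0,0]]';python3 -m handwheel '[[0,0,0,0.002,0,0,0],[0,0,0,0.001,0,0,0],[0,0,0,0,0,0,0]]'
```

```text
time: 16.32
position: [0.5621, 0.2372, 0.1197]
tool_rot: [0.587, 3.086, -0.001]
ft_force: [-1.0, -1.6, 5.9]
grip_width: 0.005
grip_force: 2.7
time: 16.7
position: [0.5623, 0.2373, 0.1152]
tool_rot: [0.587, 3.085, -0.001]
ft_force: [-1.1, 0.0, 7.6]
grip_width: 0.006
grip_force: 3.6
time: 17.08
position: [0.5626, 0.2377, 0.112]
tool_rot: [0.587, 3.085, 0.001]
ft_force: [0.2, 0.3, 6.1]
grip_width: 0.003
grip_force: 2.7
```

```bash
python3 -m handwheel '[[0,0,0,0.002,0,0,0],[0,0,0,0.002,0,0,0],[0,0,0,0,0,0,0]]'; python3 -m handwheel '[[0,0,0,0.001,0,0,0],[0,0,0,0.001,0,0,0],[0,0,0,0,0,0,0]]';python3 -m handwheel '[[0,0,0,0.001,0,0,0],[0,0,0,0.001,0,0,0],[0,0,0,0,0,0,0]]'
```

```text
time: 17.45
position: [0.5628, 0.2377, 0.1083]
tool_rot: [0.587, 3.085, 0.001]
ft_force: [-0.2, -0.3, 6.1]
grip_width: 0.01
grip_force: 3.4
time: 17.82
position: [0.563, 0.2376, 0.1065]
tool_rot: [0.587, 3.084, 0.001]
ft_force: [0.2, -0.5, 7.2]
grip_width: 0.005
grip_force: 3.8
time: 18.2
position: [0.5632, 0.2377, 0.1061]
tool_rot: [0.587, 3.083, 0.001]
ft_force: [-3.3, -2.9, 16.8]
grip_width: 0.007
grip_force: 8.2
```

Both ends have reached the hard stop. Rising clear and moving aside towards the middle of the bench to look.

```bash
python3 -m handwheel '[[0,0,0,-0.01,0,0,0],[0,0,0,-0.05,0,0,0],[0,0,0,-0.06,0,0,0],[0,0,0,-0.05,0,0,0],[0,0,0.06,0,0,0,0],[0,0,0.06,0,0,0,0],[0,0,0.03,0,0,0,0],[0,0,0,0,0,0,0],[0,0,0,0,0,0,0]]'
python3 - <<'E'
from h import *
plan([.5,.2,.2],158.2); out=[]
for n in("top","scene","wrist"):
    im,d,K,R,t=shot(n); P=pts(d,K,R,t); H,S,V=cv2.split(cv2.cvtColor(im,cv2.COLOR_BGR2HSV))
    near=(abs(P[...,0]-.494)<.1)&(abs(P[...,1]-.264)<.09)&(P[...,2]<.135)&(P[...,2]>.04)&(S>130)&(V>60)
    a=np.array([.4937,.2643]);ax=np.array([np.cos(np.radians(158.2)),np.sin(np.radians(158.2))])
    L=(P[...,:2]-a)@ax
    for nm,m in(("tray",near&(((H>100)&(H<130))|((H>4)&(H<18)))),("clip",near&(H>23)&(H<34))):
        for e in(1,-1):
            q=m&(L*e>.055)
            if q.sum()>8: print(n,nm,e,q.sum(),"z98",np.percentile(P[q][:,2],96).round(4),"top L",L[q&(P[...,2]>np.percentile(P[q][:,2],60))].mean().round(4))
    if n=="scene": out.append(cv2.resize(im[110:230,210:350],(467,400),interpolation=cv2.INTER_CUBIC))
    if n=="top": out.append(cv2.resize(im[170:290,120:220],(333,400),interpolation=cv2.INTER_CUBIC)); cv2.imwrite("pics/top6.png",im)
cv2.imwrite("pics/s6.png",np.hstack(out))
E
```

```text
time: 19.32
position: [0.6172, 0.3758, 0.2727]
tool_rot: [-0.588, -3.086, 0.002]
ft_force: [0.4, 0.4, -0.6]
grip_width: 0.0
grip_force: 0.0
t 19.32 pos [0.6172 0.3758 0.2727] F [ 0.4  0.4 -0.6] grip 0.0 0.0 shift mm [  44.4 -206.5   73. ] turn [-0.08 -0.01  0.23] shift after turn [  43.6 -206.8   72.7]
top tray -1 180 z98 0.1206 top L -0.0695
scene tray 1 217 z98 0.122 top L 0.0685
scene tray -1 304 z98 0.1214 top L -0.0673
wrist tray 1 2506 z98 0.1185 top L 0.069
wrist tray -1 1734 z98 0.1185 top L -0.0696
wrist clip 1 17 z98 0.1006 top L 0.0782
```

View pics/s6.png

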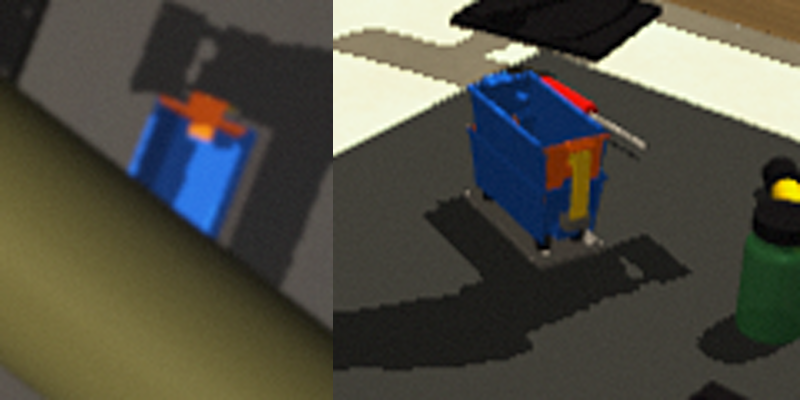

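View pics/top6.png

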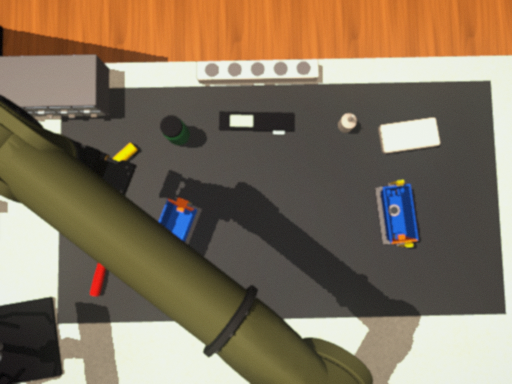

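Both ends stand at 0.1185 m, the home height, with the tray risen again, so both clips hold. Everything else is where it was and the tool is clear.

```bash
python3 -c "
from bench import ctrl
print(ctrl.close_job())"
```

```text
the job is handed in; nothing more can be done
None
```

The spare tray is stacked on the heat sink's tray (the one on the robot's left), its orange end over the plain end; both ends measured at home height after release, so both clips have snapped, and I handed the job in at about 19.5 s of the 48 s.

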